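Show the middle tray post to the inspection camera

TASK

Three tray posts that differ only in length lean in the white holder: draw the middle-length one out of its socket, turn it upright with its yellow end up, and hold it raised over the round yellow mark in front of the inspection camera, its middle level with the lens. Finish while still holding it there, still and steady, touching nothing else with it. Leave the other two posts in their sockets, do not bump the camera, and leave everything else on the bench where it is.

Things in the scene. Friction and masses are not known exactly. Their poses are not given: they have to be found in the camera images.
- holder: Fixed white block on a steel base (290 mm along its y, 150 mm along x), left or right of the robot, yaw varies. Origin on the bench under its middle; highest edge 96 mm. Three sockets lean 35 degrees towards its -x (the robot's side): the way out is (-0.574, 0, 0.819) in its frame; the posts sag up to 4 degrees further. Which post is in which socket varies.
- socket (a point): Centre of the middle socket's mouth, 77 mm above the bench; the other two mouths lie 90 mm either side along the holder's y. Sockets are round, 30.5 mm wide, 45 mm deep; the posts sit loosely.
- short_center (a point): Centre (on the axis, half-way up) of the short post: blue plastic rod, 28 mm in diameter and 110 mm long, its top 14 mm yellow; about 94 g. Its z axis runs along the rod from the foot to the yellow end; both ends are 55 mm from this point. It starts in a socket with 65 mm standing out.
- middle_center (a point): Centre (on the axis, half-way up) of the middle post: blue plastic rod, 28 mm in diameter and 135 mm long, its top 14 mm yellow; about 115 g. Its z axis runs along the rod from the foot to the yellow end; both ends are 67.5 mm from this point. It starts in a socket with 90 mm standing out. This is the one to take.
- long_center (a point): Centre (on the axis, half-way up) of the long post: blue plastic rod, 28 mm in diameter and 160 mm long, its top 14 mm yellow; about 136 g. Its z axis runs along the rod from the foot to the yellow end; both ends are 80 mm from this point. It starts in a socket with 115 mm standing out.
- post_middle: The middle-length post itself; origin at the centre of its foot, z along the rod to the yellow end.
- camera: Fixed inspection camera: dark base plate 150 mm wide, 8 mm thick, from 60 mm before to 230 mm behind its origin; a 258 mm tall pole 205 mm behind it carries a grey head with an 80 mm round ring light looking to its own -x, lens axis 200 mm above the bench. Origin on the bench at the centre of the 60 mm yellow mark; x points from mark to head.
- view (a point): The viewing point: on the lens axis, 140 mm before the lens, 200 mm above the bench, straight above the yellow mark. The middle of the post is to be held here.
- sanitiser: Bystander, to be left alone: clear bottle with blue cap, 64 mm wide, 170 mm tall; origin at its underside.
- jar: Bystander, to be left alone: glass jar with yellow lid, 76 mm wide, 90 mm tall; origin at its underside.
- weight: Bystander, to be left alone: brass weight for checking the scale, 44 mm wide, 50 mm tall with a knob on top; origin at its underside.
- brush: Bystander, to be left alone: hand brush lying on the bench, its handle towards its own -x; origin at its underside.
There are look-alikes about, which are no part of the job. Leave any orange or purple look-alike of the post_middle alone.

How it is judged:
By the outcome, as a careful person would: the job done as asked, in the order asked, and still so for the second after the job is handed in, while the arm keeps its last pose, push and grip.
It also fails if it takes over 40 s, if anything falls off the work surface, if the arm or the gripper's body presses on something with over 40 N, if the wrist force passes 120 N, or if a joint passes its speed limit or range.

ROBOT

A 7-joint arm with a two-finger parallel gripper is mounted at the origin on the work surface. World frame = base frame: x ahead of the robot, y to its left, z up, the work surface at z = 0. Lengths are in m, angles in rad, forces in N, time in s.
With the tool pointing down it reaches from about 0.4 to 0.85 m from the base axis. Payload 10.4 kg.
Tool frame: the origin (TCP) lies at the very end of the fingers, on their centre line; the grasp point (between the pads) lies 19 mm behind it; z points along the fingers, y is the line along which they close (so a half turn about z gives the same grasp; the last joint's range is limited). The gripper opens to 85 mm and grips with 20 to 120 N. Pads are 22 mm wide; open, the fingers measure 114 mm over their backs; the gripper's body (76 mm by 85 mm) begins 54 mm behind the grasp point. The pads swing forward as they close: fully open they stand 13 mm farther back than shut.
Start: joints at [-1.347, 0.332, -0.065, 1.46, 0.022, 1.35, -0.088], TCP at [0.153, 0.606, 0.231] pointing down, gripper open.
Joint ranges: [-2.6, 2.6], [-0.5, 2.12], [-1.47, 1.34], [0.16, 2.42], [-1.27, 4.41], [0.06, 2.06], [-2.6, 2.6]. Speed limits (rad/s): [2.22, 2.22, 2.79, 2.79, 3.14, 3.14, 3.14].

INTERFACE

Orientations are given as a unit quaternion [x, y, z, w].
In Python, from workcell import * gives the robot as it stands.
- The arm moves only by the tool step_arm, never from a script. Its argument "commands" is one flat list of numbers, 7 for each row, row after row: the finger opening in mm, from 0 to 85.4, then the shift along the world's x, y, z as a fraction of full scale, then the turn, a rotation vector about the world's x, y, z as a fraction of full scale. A call has exactly 10 rows; each row is the pose to reach, as a shift and turn from the pose commanded when the call began, turning the shorter way round; what a row does not reach only later rows make up. Full scale, the value 1, is 0.6 m for a shift and pi rad for a turn. A row lasts 1/8 s, in which the tool goes at most 62.5 mm and 10.7 degrees, less where a joint would pass 70% of its speed; a pose out of reach is approached as far as the arm can. A call with a number of a shift or a turn outside -1 to 1 is refused whole. A call with a gripper value outside its range is refused whole. The fingers move at their own pace and stop on an object; "squeeze" is the grip in N (left out, the last holds). Time passes only in rows, so rows that repeat a pose let the fingers close, or fill a call up. It gives the time, the measured TCP pose, the force, the opening and the grip force at its end, in the units of the state.
- get_obs(): the state, without advancing time (a new reading comes with each control period).
- camera(name): name is "side" or "top" or "wrist"; returns the picture (420x560x3 uint8, red, green, blue); there is no depth.
- camera_params(name): a dict with "mtx" (3x3 intrinsics, pixels), "extrinsics" (4x4, takes a point from world to camera coordinates); the wrist camera has in their place "tool_from_camera" (4x4, takes a point from camera to tool coordinates, whose origin is the TCP and whose axes are the flange's). Camera axes: x right, y down, z forward; pixel columns grow to the right and rows downward; lengths in m; the calibration is good to about 2 mm. The wrist camera is an equidistant fisheye: a pixel r from the principal point sees the ray r / f radians off the axis. A picture is of the moment at which its call begins: read the wrist's pose just before it. camera_params takes no time and is no camera call.
- hand_in(): hands the job in; it is judged then, once.
The state is a dict: "clock": time; "joint_pos": joint angles; "joint_velocities": joint speeds; "tau": joint torques, N m; "position": TCP position; "ee_rot": TCP orientation; "ft_force": force on the tool from outside, world axes, zero at the start; "torque": the same for the moment, N m; "grip_width": opening from 0.0 (shut) to 1.0 (fully open); "grasp_force": force on a finger pad.
Only numpy, scipy, OpenCV 4.12 (cv2) and the standard library are available. Lean on these libraries where they do the work, as an engineer would, in place of code of your own. Each camera call takes 0.05 s, during which the arm holds its last target. There are 200 camera calls.

## Working session

There is one attempt and no reset: what is moved stays moved. The work goes in short steps, Python scripts to look and compute and a tool call to move; the robot and the scene stay as the last step left them, time stands still between calls to the robot, and variables do not carry over. Pictures are saved under pics/ and viewed, at most 10 in all, crops included, and the job is handed in when it is done.

Besides the shell and the picture viewer there is one more tool, called after "Request:" as name(argument=value, ...) on one line, values as JSON. step_arm: Moves the arm, as the interface text tells. Its arguments: {"type":"object","properties":{"commands":{"type":"array","items":{"type":"number"}},"squeeze":{"type":"number"}},"required":["commands"]}

```bash
ls; mkdir -p pics; python3 - <<'E'
from workcell import *
import cv2,numpy as np
o=get_obs();print(o)
for n in("side","top","wrist"):
    p=camera_params(n);print(n,{k:np.round(v,4).tolist() if not isinstance(v,str) else v for k,v in p.items()})
    cv2.imwrite(f"pics/{n}0.png",camera(n)[:,:,::-1])
a=cv2.imread("pics/side0.png");b=cv2.imread("pics/top0.png")
E
```

```text
pics
{'clock': 0.0, 'joint_pos': array([-1.34663981,  0.33289845, -0.06471066,  1.46094044,  0.02158553,
        1.34991863, -0.08849596]), 'joint_velocities': array([-6.45167428e-04, -6.40545345e-05, -6.93105722e-04,  4.11977728e-04,
       -1.26362619e-04, -1.78153357e-03,  1.80041472e-03]), 'tau': array([-7.30122756e-04, -6.25438857e+01,  4.87172522e-02, -3.91606843e+01,
        1.61314703e-02,  9.87664273e-03, -4.09017119e-06]), 'position': array([0.15256387, 0.60569814, 0.23049979]), 'ee_rot': array([ 1.23049617e-01,  9.92400248e-01, -7.32083024e-04, -6.51257681e-05]), 'ft_force': array([ 0.22842482, -0.22569519,  0.69079471]), 'torque': array([-0.01421202,  0.02724958, -0.00152758]), 'grasp_force': 0.0, 'grip_width': 1.0007014053977987}
side {'mtx': [[462.892, 0.0, 274.1747], [0.0, 462.892, 212.249], [0.0, 0.0, 1.0]], 'extrinsics': [[0.7695, -0.6384, -0.018, -0.4376], [-0.4587, -0.5329, -0.711, 0.3505], [0.4443, 0.5554, -0.7029, 1.1131], [0.0, 0.0, 0.0, 1.0]]}
top {'mtx': [[516.5041, 0.0, 264.8188], [0.0, 516.5041, 206.336], [0.0, 0.0, 1.0]], 'extrinsics': [[-0.0275, -0.9996, 0.0087, -0.0075], [-0.9908, 0.0261, -0.1327, 0.5684], [0.1324, -0.0123, -0.9911, 1.3497], [0.0, 0.0, 0.0, 1.0]]}
wrist {'mtx': [[325.1923, 0.0, 277.7721], [0.0, 325.1923, 203.1157], [0.0, 0.0, 1.0]], 'tool_from_camera': [[-0.0004, -0.9624, -0.2717, 0.0697], [1.0, -0.0006, 0.0005, 0.0007], [-0.0006, -0.2717, 0.9624, -0.1416], [0.0, 0.0, 0.0, 1.0]]}
```

View pics/side0.png

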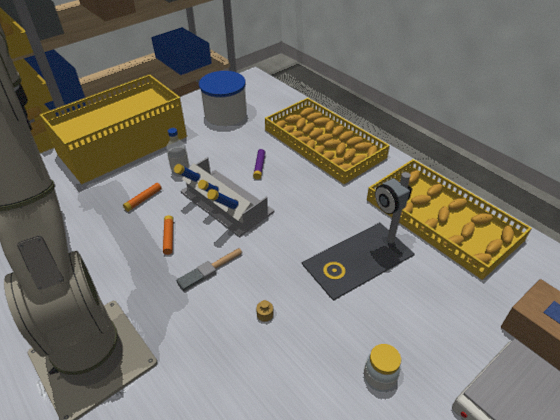

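View pics/top0.png

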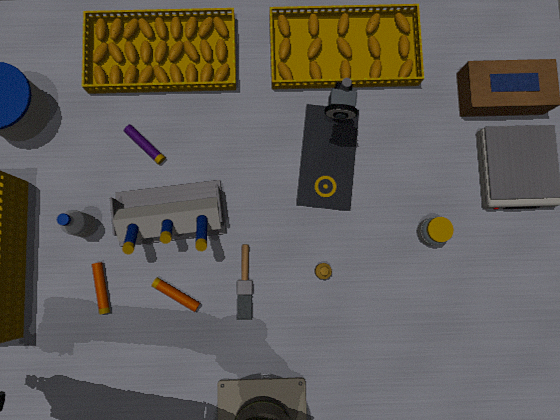

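The side view shows the holder at about (225,195) with three blue posts; their yellow ends are near (180,170), (203,185) and (213,195). The top view shows them near (128,247), (166,238) and (202,245). The orange and purple rods lie loose on the bench, so they are the look-alikes. The yellow mark is at top (325,186). Next I'll enlarge both views and measure.

```bash
cat > h.py <<'E'
import numpy as np,cv2
from workcell import *
def ray(n,uv):
    p=camera_params(n);E=np.array(p["extrinsics"]);K=np.array(p["mtx"])
    R,t=E[:3,:3],E[:3,3];d=R.T@np.linalg.inv(K)@np.array([uv[0],uv[1],1.]);return -R.T@t,d/np.linalg.norm(d)
def plane(n,uv,z):
    c,d=ray(n,uv);return c+d*(z-c[2])/d[2]
def tri(a,b):
    c1,d1=ray("side",a);c2,d2=ray("top",b)
    s=np.linalg.lstsq(np.c_[d1,-d2],c2-c1,rcond=None)[0]
    p,q=c1+s[0]*d1,c2+s[1]*d2;return (p+q)/2,np.linalg.norm(p-q)
def blobs(im,lo,hi,amin=15):
    m=cv2.inRange(cv2.cvtColor(im,cv2.COLOR_BGR2HSV),lo,hi)
    n,l,s,c=cv2.connectedComponentsWithStats(m)
    return [(s[i].tolist(),c[i].round(1).tolist()) for i in range(1,n) if s[i][4]>=amin]
E
python3 - <<'E'
from h import *
a=cv2.imread("pics/side0.png");b=cv2.imread("pics/top0.png")
ca=a[145:245,160:290];cb=b[170:270,95:235]
A=cv2.resize(ca,(520,400),interpolation=cv2.INTER_CUBIC);B=cv2.resize(cb,(560,400),interpolation=cv2.INTER_CUBIC)
im=np.zeros((580,800,3),np.uint8)
A=cv2.resize(ca,None,fx=3.05,fy=3.05,interpolation=cv2.INTER_CUBIC);B=cv2.resize(cb,None,fx=2.8,fy=2.8,interpolation=cv2.INTER_CUBIC)
im[:A.shape[0],:A.shape[1]]=A;im[:B.shape[0],400:400+B.shape[1]]=B
cv2.imwrite("pics/crop1.png",im[:310])
for nm,i,(x0,y0,x1,y1) in(("side",a,(160,145,290,245)),("top",b,(95,170,235,270))):
    for k,lo,hi in(("Y",(15,120,80),(35,255,255)),("B",(100,120,40),(125,255,255))):
        for s,c in blobs(i[y0:y1,x0:x1],lo,hi): print(nm,k,s[4],"bbox",s[0]+x0,s[1]+y0,s[2],s[3],"c",c[0]+x0,c[1]+y0)
E
```

```text
side Y 72 bbox 174 164 10 9 c 178.3 168.2
side Y 53 bbox 253 171 9 8 c 257.1 174.5
side Y 72 bbox 198 180 10 9 c 202.5 184.0
side Y 86 bbox 207 189 11 11 c 212.0 193.9
side Y 31 bbox 164 215 9 6 c 167.9 217.4
side B 127 bbox 182 167 18 14 c 190.6 174.3
side B 39 bbox 206 183 12 8 c 211.8 187.0
side B 175 bbox 216 193 22 16 c 226.8 200.8
top Y 108 bbox 160 231 11 13 c 164.9 237.2
top Y 110 bbox 196 239 11 12 c 200.6 244.7
top Y 107 bbox 122 242 12 12 c 127.5 247.8
top B 215 bbox 196 215 11 25 c 200.9 226.9
top B 105 bbox 161 220 12 12 c 166.5 225.5
top B 158 bbox 124 224 14 19 c 130.8 232.8
```

View pics/crop1.png

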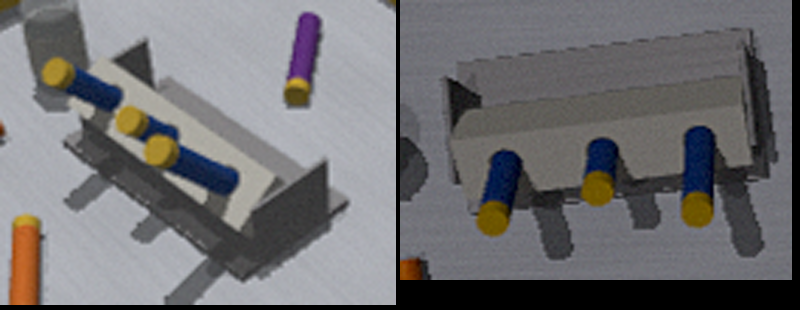

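```bash
python3 - <<'E'
from h import *
Y=[((178.3,168.2),(127.5,247.8)),((202.5,184),(164.9,237.2)),((212,193.9),(200.6,244.7))]
for s,t in Y: p,e=tri(s,t);print("yellow",p.round(4),round(e,4))
a=cv2.imread("pics/side0.png");b=cv2.imread("pics/top0.png")
# mouth: far end of blue in top view
hsv=cv2.cvtColor(b,cv2.COLOR_BGR2HSV)
for x0,y0,w,h in((124,224,14,19),(161,220,12,12),(196,215,11,25)):
    m=cv2.inRange(hsv[y0:y0+h,x0:x0+w],(100,120,40),(125,255,255));v,u=np.nonzero(m)
    k=v<v.min()+2;uv=(u[k].mean()+x0,v.min()+y0);print("mouth far edge",np.round(uv,1),plane("top",uv,.085).round(4))
# mark: yellow ring
for n,i,r in(("side",a,(315,255,355,285)),("top",b,(310,172,342,202))):
    x0,y0,x1,y1=r;m=cv2.inRange(cv2.cvtColor(i[y0:y1,x0:x1],cv2.COLOR_BGR2HSV),(15,100,60),(40,255,255))
    pts=cv2.findNonZero(m);e=cv2.fitEllipse(cv2.convexHull(pts));c=(e[0][0]+x0,e[0][1]+y0)
    print("mark",n,e,plane(n,c,.008).round(4))
# camera plate edges in top
print("plate",[plane("top",c,.008).round(3).tolist() for c in((307,104),(358,108),(350,210),(297,206))])
print("head",plane("top",(342,104),.24).round(3))
E
```

```text
yellow [0.4603 0.3172 0.1446] 0.0002
yellow [0.4857 0.2291 0.1252] 0.001
yellow [0.462  0.1362 0.164 ] 0.0005
mouth far edge [132.7 224. ] [0.5247 0.3195 0.085 ]
mouth far edge [166.9 220. ] [0.5328 0.2314 0.085 ]
mouth far edge [201.2 215. ] [0.5434 0.143  0.085 ]
mark side ((18.817489624023438, 15.029476165771484), (17.28228759765625, 22.570758819580078), 96.91155242919922) [ 0.625  -0.1906  0.008 ]
mark top ((15.002145767211914, 14.04397964477539), (21.395204544067383, 22.078157424926758), 92.85253143310547) [ 0.6241 -0.1909  0.008 ]
plate [[0.86, -0.15, 0.008], [0.845, -0.294, 0.008], [0.556, -0.257, 0.008], [0.571, -0.111, 0.008]]
head [ 0.78  -0.209  0.24 ]
```

The triangulated yellow ends are: left (128,247) at z=0.145, centre (165,237) at z=0.125, right (201,245) at z=0.164. Protrusions of 90, 65 and 115 mm predict 0.145, 0.124 and 0.165, so the left post is the middle one, and the crop agrees. I'll grip it end-on so the final pose has the tool pointing straight down.

```bash
cat >> h.py <<'E'
from scipy.spatial.transform import Rotation as Ro
def go(p,z,y):
    """commands (shift/0.6, rotvec/pi) from the present pose to TCP p, tool z and y directions"""
    o=get_obs();z=np.array(z)/np.linalg.norm(z);y=np.array(y,float);y-=z*(y@z);y/=np.linalg.norm(y)
    R=Ro.from_matrix(np.c_[np.cross(y,z),y,z]);dr=(R*Ro.from_quat(o["ee_rot"]).inv()).as_rotvec()
    print("shift",((np.array(p)-o["position"])/.6).round(4),"turn",(dr/np.pi).round(4),"deg",np.degrees(np.linalg.norm(dr)).round(1))
E
python3 - <<'E'
from h import *
go((.425,.314,.21),(.615,.065,-.786),(-.105,.994,0))
E
```

```text
shift [ 0.454  -0.4863 -0.0345] turn [-0.0148 -0.2127  0.108 ] deg 43.0
```

Request:
step_arm(commands=[70, 0.06, -0.06, 0.03, -0.002, -0.03, 0.015, 70, 0.12, -0.13, 0.04, -0.004, -0.06, 0.03, 70, 0.18, -0.2, 0.04, -0.006, -0.09, 0.045, 70, 0.24, -0.27, 0.04, -0.008, -0.12, 0.06, 70, 0.3, -0.33, 0.03, -0.01, -0.15, 0.075, 70, 0.36, -0.39, 0.02, -0.012, -0.18, 0.09, 70, 0.42, -0.45, 0, -0.0148, -0.21, 0.105, 70, 0.454, -0.486, -0.03, -0.0148, -0.2127, 0.108, 70, 0.454, -0.486, -0.0345, -0.0148, -0.2127, 0.108, 70, 0.454, -0.486, -0.0345, -0.0148, -0.2127, 0.108], squeeze=60)

```text
clock: 1.4
position: [0.4248, 0.3151, 0.2109]
ee_rot: [-0.05, 0.944, 0.018, 0.327]
ft_force: [-0.6, 0.1, 0.3]
grip_width: 0.824
grasp_force: 0.0
```

```bash
python3 - <<'E'
from h import *
o=get_obs();print(o["clock"],o["position"],Ro.from_quat(o["ee_rot"]).as_matrix().round(3),o["joint_pos"].round(2),o["ft_force"])
go((.425,.314,.21),(.615,.065,-.786),(-.105,.994,0))
for n in("wrist","side","top"): cv2.imwrite(f"pics/{n}1.png",camera(n)[:,:,::-1])
w=cv2.imread("pics/wrist1.png");s=cv2.resize(cv2.imread("pics/side1.png")[110:260,130:330],None,fx=1.2,fy=1.2,interpolation=2)
im=np.zeros((420,800,3),np.uint8);im[:,:560]=w;im[:180,560:]=s;cv2.imwrite("pics/v1.png",im)
E
```

```text
1.4 [0.42475764 0.31515    0.21090431] [[-0.782 -0.106  0.615]
 [-0.083  0.994  0.066]
 [-0.618  0.001 -0.786]] [-1.16 -0.18  0.09  2.22  0.77  0.85  0.16] [-0.57129711  0.05668372  0.29163197]
shift [ 0.0004 -0.0019 -0.0015] turn [-0.0003 -0.0001 -0.0004] deg 0.1
```

View pics/v1.png

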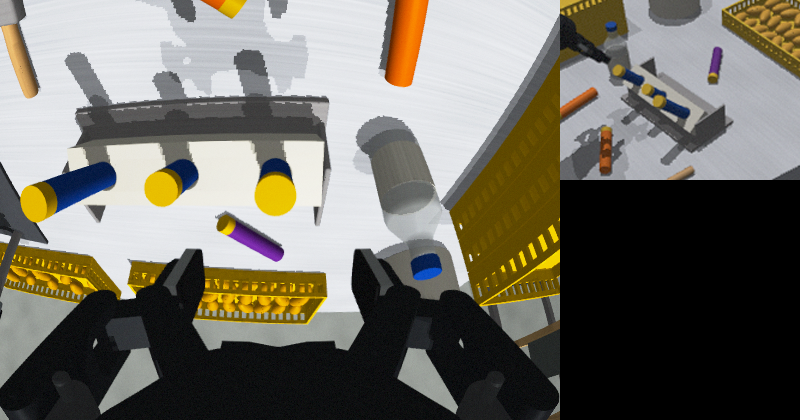

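The wrist view shows the middle post's yellow end at about (275,193), with the short post at (163,188) and the long one at (40,203). The sanitiser on the right is clear of the fingers. Next I'll locate the tip in the tool frame.

```bash
cat >> h.py <<'E'
def wray(uv,o):
    p=camera_params("wrist");K=np.array(p["mtx"]);X=np.array(p["tool_from_camera"])
    d=np.array([(uv[0]-K[0,2])/K[0,0],(uv[1]-K[1,2])/K[1,1]]);r=np.hypot(*d)
    v=np.r_[d/r*np.sin(r),np.cos(r)];R=Ro.from_quat(o["ee_rot"]).as_matrix()
    return o["position"]+R@X[:3,3],R@X[:3,:3]@v
E
python3 - <<'E'
from h import *
o=get_obs();w=cv2.imread("pics/wrist1.png");x0,y0=245,150
for k,lo,hi in(("Y",(15,120,80),(35,255,255)),("B",(100,120,40),(125,255,255))):
    for s,c in blobs(w[y0:225,x0:310],lo,hi,30): print(k,s,c[0]+x0,c[1]+y0)
m=cv2.inRange(cv2.cvtColor(w[y0:225,x0:310],cv2.COLOR_BGR2HSV),(15,120,80),(35,255,255))
# end disc is the brighter part: circle through lower part of blob
b=cv2.boundingRect(m);print(b)
uv=(b[0]+x0+b[2]/2,b[1]+y0+b[3]-b[2]/2);print("end disc",uv)
s=[c for _,c in blobs(cv2.imread("pics/side1.png")[155:185,165:190],(15,120,80),(35,255,255))];print("side",s)
C,D=wray(uv,o)
for T in((.459,.317,.147),):
    T=np.array(T);q=C+D*((T-C)@D);print("nearest on wrist ray",q.round(4),"miss",(T-q).round(4))
# disc size -> range
print("range by size",.028/((b[2])/325.19), "range est",np.linalg.norm(T-C))
E
```

```text
Y [10, 22, 41, 44, 1441] 275.0 193.7
B [15, 8, 32, 21, 348] 275.3 166.6
(10, 22, 41, 44)
end disc (275.5, 195.5)
side [[13.5, 13.3]]
nearest on wrist ray [0.4576 0.3188 0.1454] miss [ 0.0014 -0.0018  0.0016]
range by size 0.22208097560975612 range est 0.221139612495966
```

Request:
step_arm(commands=[70, 0.015, 0.001, -0.025, 0, 0, 0, 70, 0.03, 0.003, -0.05, 0, 0, 0, 70, 0.045, 0.004, -0.075, 0, 0, 0, 70, 0.06, 0.006, -0.1, 0, 0, 0, 70, 0.075, 0.008, -0.125, 0, 0, 0, 70, 0.09, 0.009, -0.15, 0, 0, 0, 70, 0.102, 0.01, -0.167, 0, 0, 0, 70, 0.102, 0.01, -0.167, 0, 0, 0, 70, 0.102, 0.01, -0.167, 0, 0, 0, 70, 0.102, 0.01, -0.167, 0, 0, 0])

```text
clock: 2.8
position: [0.4862, 0.3209, 0.1111]
ee_rot: [-0.05, 0.944, 0.018, 0.327]
ft_force: [-0.1, 0.4, 0.0]
grip_width: 0.821
grasp_force: 0.0
```

```bash
python3 - <<'E'
from h import *
o=get_obs();print(o["position"],o["ft_force"])
cv2.imwrite("pics/wrist2.png",camera("wrist")[:,:,::-1])
E
```

```text
[0.48619348 0.32089753 0.11105771] [-0.11132227  0.40298307  0.01439626]
```

View pics/wrist2.png

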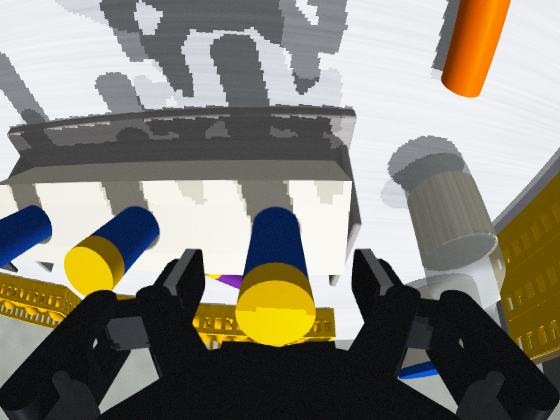

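The post's yellow end at (276,310) is centred between the fingers, with the left pad at about 190 and the right at about 365. I'll close on it now.

Request:
step_arm(commands=[20, 0, 0, 0, 0, 0, 0, 20, 0, 0, 0, 0, 0, 0, 20, 0, 0, 0, 0, 0, 0, 20, 0, 0, 0, 0, 0, 0, 20, 0, 0, 0, 0, 0, 0, 20, 0, 0, 0, 0, 0, 0, 20, 0, 0, 0, 0, 0, 0, 20, 0, 0, 0, 0, 0, 0, 20, 0, 0, 0, 0, 0, 0, 20, 0, 0, 0, 0, 0, 0], squeeze=60)

```text
clock: 4.1
position: [0.4864, 0.3204, 0.1107]
ee_rot: [-0.05, 0.944, 0.018, 0.327]
ft_force: [-3.9, -2.8, 4.7]
grip_width: 0.316
grasp_force: 58.4
```

Request:
step_arm(commands=[20, -0.006, -0.0006, 0.008, 0, 0, 0, 20, -0.012, -0.0012, 0.016, 0, 0, 0, 20, -0.018, -0.0018, 0.024, 0, 0, 0, 20, -0.024, -0.0024, 0.032, 0, 0, 0, 20, -0.03, -0.003, 0.04, 0, 0, 0, 20, -0.036, -0.0036, 0.048, 0, 0, 0, 20, -0.042, -0.0043, 0.056, 0, 0, 0, 20, -0.048, -0.005, 0.064, 0, 0, 0, 20, -0.054, -0.0056, 0.072, 0, 0, 0, 20, -0.062, -0.0065, 0.083, 0, 0, 0])

```text
clock: 5.35
position: [0.4488, 0.3164, 0.1605]
ee_rot: [-0.05, 0.944, 0.018, 0.327]
ft_force: [-0.2, 0.0, -1.2]
grip_width: 0.316
grasp_force: 59.1
```

Request:
step_arm(commands=[20, -0.008, 0, 0.03, 0, 0, 0, 20, -0.016, 0, 0.06, 0, 0, 0, 20, -0.024, 0, 0.1, 0, 0, 0, 20, -0.03, 0, 0.14, 0, 0, 0, 20, -0.03, 0, 0.18, 0, 0, 0, 20, -0.03, 0, 0.22, 0, 0, 0, 20, -0.03, 0, 0.26, 0, 0, 0, 20, -0.03, 0, 0.28, 0, 0, 0, 20, -0.03, 0, 0.28, 0, 0, 0, 20, -0.03, 0, 0.28, 0, 0, 0])

```text
clock: 6.6
position: [0.4308, 0.3163, 0.3271]
ee_rot: [-0.05, 0.944, 0.017, 0.326]
ft_force: [-0.1, -0.1, -1.6]
grip_width: 0.311
grasp_force: 59.1
```

```bash
python3 - <<'E'
from h import *
o=get_obs();print(o["position"],o["ft_force"])
go((.55,-.10,.33),(0,0,-1),(.13,.991,0))
for n in("wrist","side","top"): cv2.imwrite(f"pics/{n}3.png",camera(n)[:,:,::-1])
w=cv2.imread("pics/wrist3.png");s=cv2.resize(cv2.imread("pics/side3.png")[60:260,130:330],None,fx=1.2,fy=1.2,interpolation=2)
t=cv2.resize(cv2.imread("pics/top3.png")[160:310,90:290],None,fx=1.2,fy=1.2,interpolation=2)
im=np.zeros((420,800,3),np.uint8);im[:,:560]=w;im[:240,560:]=s;im[240:,560:]=t;cv2.imwrite("pics/v3.png",im)
E
```

```text
[0.43080652 0.31626153 0.32708111] [-0.06649486 -0.11505099 -1.64416934]
shift [ 0.1987 -0.6938  0.0049] turn [ 0.0027  0.2123 -0.0725] deg 40.4
```

View pics/v3.png

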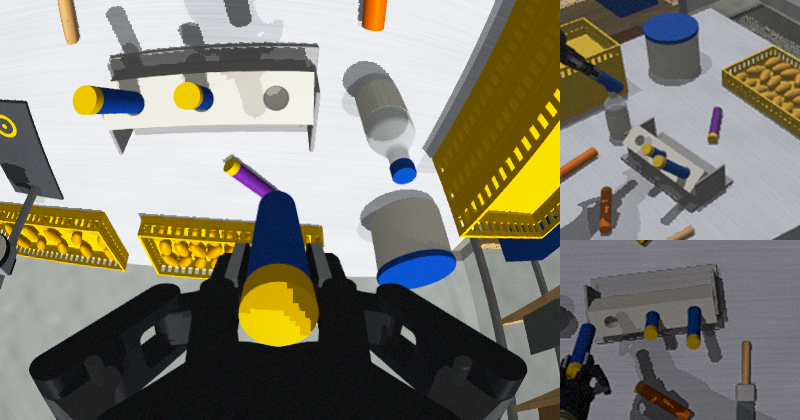

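The post is held: the wrist view shows its yellow end at (278,300) and an empty socket at (276,97). The other two posts are still seated. Next I'll turn it upright and carry it over.

Request:
step_arm(commands=[20, 0.02, -0.06, 0.005, 0, 0.02, -0.007, 20, 0.04, -0.13, 0.005, 0, 0.045, -0.015, 20, 0.06, -0.21, 0.005, 0, 0.075, -0.025, 20, 0.085, -0.3, 0.005, 0, 0.105, -0.036, 20, 0.11, -0.39, 0.005, 0.001, 0.135, -0.046, 20, 0.135, -0.48, 0.005, 0.002, 0.165, -0.056, 20, 0.16, -0.56, 0.005, 0.0025, 0.19, -0.065, 20, 0.18, -0.63, 0.005, 0.0027, 0.205, -0.07, 20, 0.195, -0.68, 0.005, 0.0027, 0.2123, -0.0725, 20, 0.1987, -0.694, 0.005, 0.0027, 0.2123, -0.0725])

```text
clock: 8.0
position: [0.5504, -0.102, 0.3304]
ee_rot: [0.067, 0.998, -0.001, -0.0]
ft_force: [-0.1, -0.2, -1.7]
grip_width: 0.314
grasp_force: 59.4
```

```bash
python3 - <<'E'
from h import *
o=get_obs();print(o["clock"],o["position"],o["ft_force"],o["joint_velocities"].round(2))
print(Ro.from_quat(o["ee_rot"]).as_matrix().round(3))
for n in("wrist","side","top"): cv2.imwrite(f"pics/{n}4.png",camera(n)[:,:,::-1])
o=get_obs();print(o["position"],o["joint_pos"].round(2))
s=cv2.imread("pics/side4.png")[80:330,200:440];t=cv2.imread("pics/top4.png")[60:260,230:430]
im=np.zeros((500,800,3),np.uint8);im[:500,:480]=cv2.resize(s,None,fx=2,fy=2,interpolation=2);im[:320,480:]=cv2.resize(t,None,fx=1.6,fy=1.6,interpolation=2)
cv2.imwrite("pics/v4.png",im)
E
```

```text
8.0 [ 0.55040402 -0.10204478  0.33040885] [-0.09990196 -0.24477701 -1.67625711] [ 0.17  0.07 -0.04 -0.05 -0.08  0.01  0.14]
[[-0.991  0.134 -0.001]
 [ 0.134  0.991 -0.003]
 [ 0.    -0.003 -1.   ]]
[ 0.55009592 -0.09956593  0.33097415] [-0.82  0.23  1.11  1.52 -0.21  1.52  1.73]
```

View pics/v4.png

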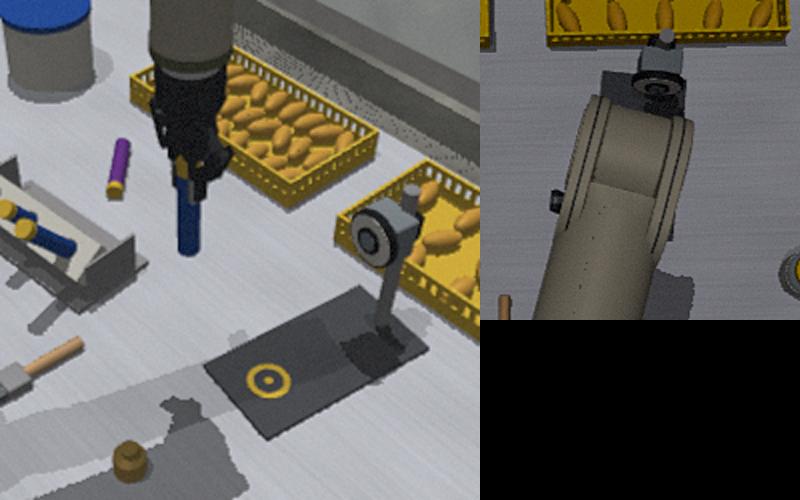

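The post hangs upright from the gripper at about (188,215) in the crop, and the mark is at (268,380). Next I'll move over the mark and lower the post to lens height.

Request:
step_arm(commands=[20, 0.02, -0.025, 0, 0, 0, 0, 20, 0.05, -0.06, 0, 0, 0, 0, 20, 0.08, -0.1, -0.02, 0, 0, 0, 20, 0.11, -0.13, -0.05, 0, 0, 0, 20, 0.124, -0.152, -0.08, 0, 0, 0, 20, 0.124, -0.152, -0.11, 0, 0, 0, 20, 0.124, -0.152, -0.14, 0, 0, 0, 20, 0.124, -0.152, -0.165, 0, 0, 0, 20, 0.124, -0.152, -0.179, 0, 0, 0, 20, 0.124, -0.152, -0.179, 0, 0, 0])

```text
clock: 9.4
position: [0.6246, -0.1906, 0.2235]
ee_rot: [0.065, 0.998, 0.0, 0.0]
ft_force: [0.0, -0.5, -0.8]
grip_width: 0.306
grasp_force: 59.5
```

```bash
python3 - <<'E'
from h import *
for n in("side","top"): cv2.imwrite(f"pics/{n}5.png",camera(n)[:,:,::-1])
o=get_obs();cv2.imwrite("pics/wrist5.png",camera("wrist")[:,:,::-1])
print(o["clock"],o["position"],o["ft_force"],o["joint_pos"].round(2));R=Ro.from_quat(o["ee_rot"]).as_matrix();print(R.round(3))
s=cv2.imread("pics/side5.png")
x0,y0,x1,y1=285,150,400,300
for k,lo,hi in(("Y",(15,120,60),(35,255,255)),("B",(100,120,30),(125,255,255))):
    for q,c in blobs(s[y0:y1,x0:x1],lo,hi,10): print(k,q[0]+x0,q[1]+y0,q[2:],c[0]+x0,c[1]+y0)
im=np.zeros((420,800,3),np.uint8);im[:,:560]=cv2.imread("pics/wrist5.png");im[:300,560:]=cv2.resize(s[130:280,290:410],None,fx=2,fy=2,interpolation=2)
cv2.imwrite("pics/v5.png",im)
E
```

```text
9.5 [ 0.62489228 -0.19103934  0.22438128] [-0.40949097  0.13383264 -0.66879909] [-0.45  0.56  0.99  1.43 -0.47  1.4   2.  ]
[[-0.991  0.131  0.002]
 [ 0.131  0.991  0.   ]
 [-0.002  0.001 -1.   ]]
Y 295 150 [35, 21, 413] 317.2 157.3
Y 363 150 [25, 22, 311] 374.3 158.0
Y 367 168 [33, 41, 292] 380.8 186.1
Y 336 197 [7, 13, 64] 339.0 203.3
Y 323 262 [22, 17, 167] 333.8 270.1
Y 332 268 [5, 4, 14] 334.0 269.7
B 334 207 [11, 36, 278] 338.4 226.8
```

View pics/v5.png

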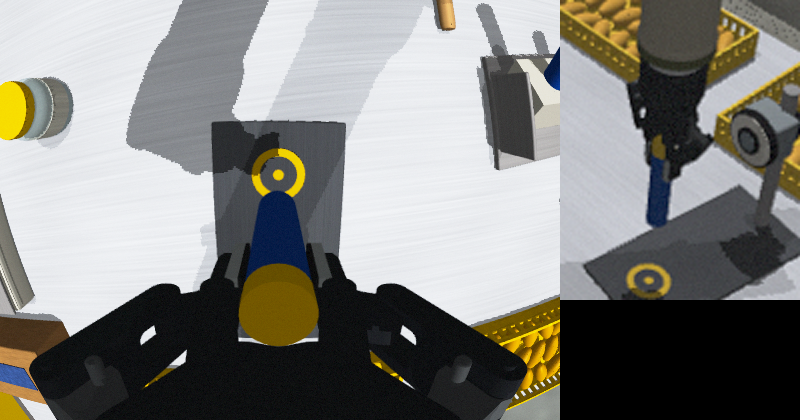

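The wrist view shows the post centred in the fingers, with the yellow mark at (278,175) just beyond its foot. I'll check tilt, height and mark position numerically.

```bash
cat >> h.py <<'E'
def proj(n,P):
    p=camera_params(n);E=np.array(p["extrinsics"]);q=np.array(p["mtx"])@(E[:3,:3]@P+E[:3,3]);return q[:2]/q[2]
def check(sidefile,wfile,o):
    s=cv2.imread(sidefile);w=cv2.imread(wfile)
    x0,y0,x1,y1=322,195,355,255
    m=cv2.inRange(cv2.cvtColor(s[y0:y1,x0:x1],cv2.COLOR_BGR2HSV),(100,110,25),(125,255,255))
    rows=[(v+y0,np.nonzero(r)[0].mean()+x0,np.count_nonzero(r)) for v,r in enumerate(m) if np.count_nonzero(r)>6]
    rows=np.array(rows);k=rows[:-5] # leave the rounded foot
    k=k[k[:,2]>=np.median(k[:,2])-1]
    f=np.polyfit(k[:,0],k[:,1],1);print("rows",k[0,0],k[-1,0],"foot row",rows[-1,0],"width",np.median(k[:,2]))
    R=Ro.from_quat(o["ee_rot"]).as_matrix();t=o["position"]
    # side plane through the midline
    a,b=[ray("side",(np.polyval(f,v),v)) for v in(k[0,0],k[-1,0])];N=np.cross(a[1],b[1])
    N/=np.linalg.norm(N)
    ax=np.cross(N,R[:,1]);ax*=np.sign(ax[2]);ax/=np.linalg.norm(ax)   # rod in tool xz plane
    print("axis",ax.round(4),"tilt deg",np.degrees(np.arccos(ax[2])).round(2))
    # side-plane distance of the TCP axis point at z .2
    P=np.array([t[0],t[1],.2]);print("offset along tool x",((a[0]-P)@N/(R[:,0]@N)).round(4))
    F=np.array([t[0],t[1],.1325]);print("foot pixel expected",proj("side",F),"obs bottom",rows[-1,:2],
      "expected bottom row",max(proj("side",F+.014*np.array([np.cos(h),np.sin(h),0]))[1] for h in np.arange(0,6.3,.1)))
    print("px/mm z",(proj("side",F)-proj("side",F+[0,0,.01]))[1]/10)
    m=cv2.inRange(cv2.cvtColor(w[140:205,240:315],cv2.COLOR_BGR2HSV),(15,100,60),(40,255,255))
    c=[q for q in blobs(w[165:187,265:290],(15,100,60),(40,255,255),10)];print("dot",c)
    q=c[0][1];C,D=wray((q[0]+265,q[1]+165),o);print("mark by wrist",(C+D*(.008-C[2])/D[2]).round(4))
    mb=cv2.inRange(cv2.cvtColor(w[190:262,230:325],cv2.COLOR_BGR2HSV),(100,110,20),(125,255,255))
    r=np.array([(v+190,np.nonzero(q)[0].mean()+230) for v,q in enumerate(mb) if np.count_nonzero(q)>25]);g=np.polyfit(r[:,0],r[:,1],1)
    print("wrist midline cols at rows 200,250",np.polyval(g,[200,250]))
E
python3 - <<'E'
from h import *
check("pics/side5.png","pics/wrist5.png",get_obs())
E
```

```text
rows 221.0 236.0 foot row 241.0 width 10.0
axis [-0.0253  0.0027  0.9997] tilt deg 1.46
offset along tool x 0.0006
foot pixel expected [337.476207   240.02585084] obs bottom [241. 338.] expected bottom row 244.11666161469495
px/mm z 0.2613990296285181
dot [([8, 4, 11, 12, 104], [13.0, 9.5])]
mark by wrist [ 0.6238 -0.1895  0.008 ]
wrist midline cols at rows 200,250 [276.61440122 277.3322771 ]
```

```bash
cat >> h.py <<'E'
def ends(wfile):
    w=cv2.imread(wfile);h=cv2.cvtColor(w,cv2.COLOR_BGR2HSV)
    X=np.array(camera_params("wrist")["tool_from_camera"]);o={"position":np.zeros(3),"ee_rot":[0,0,0,1]}
    col=slice(270,286)
    y=cv2.inRange(h,(15,120,40),(35,255,255))[255:370,col];b=cv2.inRange(h,(100,100,15),(130,255,255))[150:290,col]
    vy=np.nonzero(y.sum(1)>255*8)[0]+255;vb=np.nonzero(b.sum(1)>255*8)[0]+150
    for nm,v,x in(("tip edge",vy.max()+1,-.014),("yellow/blue",vb.max()+1,.014),("foot edge",vb.min(),.014)):
        C,D=wray((277.5,v),o);q=C+D*(x-C[0])/D[0];print(nm,v,"tool z",q[2].round(4))
E
python3 - <<'E'
from h import *
ends("pics/wrist5.png")
s=cv2.imread("pics/side5.png");print(s[234:250,338].tolist())
E
```

```text
tip edge 346 tool z -0.0452
yellow/blue 263 tool z -0.0292
foot edge 191 tool z 0.0877
[[68, 32, 10], [72, 39, 16], [71, 36, 17], [70, 34, 12], [69, 37, 20], [76, 43, 29], [72, 35, 16], [70, 36, 18], [68, 34, 14], [75, 51, 44], [85, 82, 80], [83, 82, 78], [84, 79, 79], [83, 79, 78], [88, 84, 82], [82, 77, 75]]
```

```bash
python3 - <<'E'
from h import *
for i in range(4):
    o=get_obs();print(o["clock"].__round__(3),o["position"].round(5),o["ft_force"].round(1),o["joint_velocities"].round(3));camera("top")
E
```

```text
9.55 [ 0.62495 -0.19115  0.22452] [-0.5  0.8  0.4] [ 0.003 -0.001 -0.     0.     0.001 -0.002  0.001]
9.6 [ 0.62493 -0.19121  0.22449] [-0.2  0.1 -1.1] [ 0.002 -0.    -0.002  0.002 -0.001 -0.001  0.   ]
9.65 [ 0.6249  -0.19122  0.22442] [-0.1 -0.5 -1.3] [ 0.     0.003 -0.001  0.002 -0.    -0.001 -0.   ]
9.7 [ 0.62486 -0.19119  0.2243 ] [ 0.1  0.6 -0.8] [-0.001  0.    -0.     0.004 -0.001  0.002 -0.   ]
```

Request:
step_arm(commands=[20, -0.0006, 0.0005, -0.0024, 0.0003, 0.0022, 0, 20, -0.0013, 0.001, -0.0047, 0.0006, 0.0045, 0, 20, -0.0013, 0.001, -0.0047, 0.0006, 0.0045, 0, 20, -0.0013, 0.001, -0.0047, 0.0006, 0.0045, 0, 20, -0.0013, 0.001, -0.0047, 0.0006, 0.0045, 0, 20, -0.0013, 0.001, -0.0047, 0.0006, 0.0045, 0, 20, -0.0013, 0.001, -0.0047, 0.0006, 0.0045, 0, 20, -0.0013, 0.001, -0.0047, 0.0006, 0.0045, 0, 20, -0.0013, 0.001, -0.0047, 0.0006, 0.0045, 0, 20, -0.0013, 0.001, -0.0047, 0.0006, 0.0045, 0])

```text
clock: 11.0
position: [0.6239, -0.1905, 0.221]
ee_rot: [0.066, 0.998, 0.001, -0.007]
ft_force: [-0.2, -0.0, -1.6]
grip_width: 0.31
grasp_force: 59.5
```

```bash
python3 - <<'E'
from h import *
cv2.imwrite("pics/side6.png",camera("side")[:,:,::-1]);o=get_obs();cv2.imwrite("pics/wrist6.png",camera("wrist")[:,:,::-1])
print(o["clock"],o["position"],o["ft_force"].round(1),o["joint_velocities"].round(3),o["grasp_force"])
check("pics/side6.png","pics/wrist6.png",o);ends("pics/wrist6.png")
E
```

```text
11.05 [ 0.62389646 -0.19042661  0.22101298] [ 0.2 -0.4 -1.9] [ 0.    -0.    -0.001  0.     0.001  0.001 -0.001] 59.49679791927338
rows 222.0 237.0 foot row 242.0 width 10.0
axis [ 0.0128 -0.0025  0.9999] tilt deg 0.75
offset along tool x -0.0007
foot pixel expected [336.98424314 240.06600392] obs bottom [242.  337.5] expected bottom row 244.15738721693998
px/mm z 0.26139013478130835
dot [([7, 8, 12, 12, 108], [12.4, 13.8])]
mark by wrist [ 0.6236 -0.1896  0.008 ]
wrist midline cols at rows 200,250 [276.7114292  277.36811626]
tip edge 346 tool z -0.0452
yellow/blue 263 tool z -0.0292
foot edge 191 tool z 0.0877
```

View pics/side6.png

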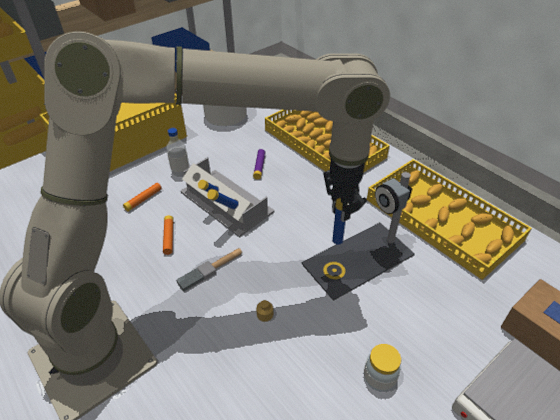

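The side view shows the post upright at about (339,225) over the mark at (334,270), in front of the lens. The other two posts are still seated at (203,185) and (213,193), and nothing else has moved. The measured tilt is under about 1°, the post's middle is at z≈0.1995, and the arm is still, so I'm handing in.

```bash
python3 -c "
from workcell import *
print(hand_in())"
```

```text
the job is handed in; nothing more can be done
None
```

The middle-length post is out of its socket and held upright, yellow end up, over the yellow mark with its middle about level with the lens (measured within 1 mm, tilt under about 1°); the job is handed in after about 11 s, with no verdict returned.

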